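# Shut and lock a service panel with two quarter-turn fasteners

## Task

The service panel on top of the white laser control unit stands ajar: push it down with the fingertips until it is fully shut. Then set a fingertip in the slot of each of its two round quarter-turn fasteners and turn it clockwise to its stop, so that both lock, in either order; do not turn a fastener before the panel is shut. Grasp and lift nothing, do not swing the panel further open, leave the loose things lying about where they are, and finish clear of everything.

Things in the scene. Friction and masses are not known exactly. Their poses are not given: they have to be found in the camera images.
- unit: white sheet-metal control unit fixed to the bench, 340 x 360 mm and 90 mm high; origin at the centre of its underside, x from its near (robot) side to its far side, y to the robot's left, z up. The panel covers the near part of its top; the rear 110 mm is a fixed deck, 90 mm high
- panel (a joint): opening of the service panel in rad: 0 is shut (level), growing as its near edge rises; starts between 0.22 and 0.42. White, 218 (x) x 354 (y) x 6 mm, hinged along its far edge on a line parallel to the unit's y, 52 mm beyond the unit's origin, 90 mm up; shut, its upper face is 96 mm above the bench. The stiff hinge holds it where it is left; a few newtons down at the near edge move it
- panel_press (a point): bare point on the panel's upper face, midway between its sides and between the fasteners, 24 mm in from the near edge, 195 mm from the hinge line; 96 mm above the bench when shut. The fasteners' axes lie 152 mm from the hinge line and 95 mm to either side of the panel's middle, their slot floors 6 mm above its face
- fastener_left_slot (a point): left (+y) fastener: an aluminium drum of 90 mm diameter, its top 22 mm above the panel, crossed through its centre by a slot 36 mm wide, 16 mm deep, as long as the drum. A fixed black collar as high, 96 mm inside and 106 mm outside, rings it and closes the slot's ends. The point is on its axis at the slot's floor; x runs along the slot, z out of the panel; turns with the drum
- fastener_left (a joint): turn of the left fastener in rad: 0 is open (slot pointing from the near edge to the hinge), growing clockwise seen from above to 1.571, its hard stop, locked (slot parallel to the near edge, in line with two small ridges outside the collar). It starts between 0 and 0.3, has no spring, resists with 0.1 N m of friction and stays where it is left
- fastener_right_slot (a point): right (-y) fastener: an aluminium drum of 90 mm diameter, its top 22 mm above the panel, crossed through its centre by a slot 36 mm wide, 16 mm deep, as long as the drum. A fixed black collar as high, 96 mm inside and 106 mm outside, rings it and closes the slot's ends. The point is on its axis at the slot's floor; x runs along the slot, z out of the panel; turns with the drum
- fastener_right (a joint): turn of the right fastener in rad: 0 is open (slot pointing from the near edge to the hinge), growing clockwise seen from above to 1.571, its hard stop, locked (slot parallel to the near edge, in line with two small ridges outside the collar). It starts between 0 and 0.3, has no spring, resists with 0.1 N m of friction and stays where it is left
- collar: loose steel clamping collar, ring 64 mm outside, 22 mm high, standing on the rear deck of the unit; origin at the centre of its underside; to be left alone
- screw_jar: loose clear plastic jar of 56 mm diameter, 75 mm high, on the rear deck of the unit; origin at the centre of its underside; to be left alone
- test_piece: loose aluminium cylinder of 38 mm diameter, 40 mm high, on the bench beside the unit on the robot's right; origin at the centre of its underside; to be left alone
- screwdriver: loose screwdriver with a black handle lying on the bench beside the unit on the robot's left; to be left alone
- mug: loose white mug of 80 mm diameter, 90 mm high, on the bench to the left; origin at the centre of its underside; to be left alone
- tape_roll: loose cardboard ring (empty tape roll) of 90 mm diameter, 40 mm high, on the bench to the right; origin at the centre of its underside; to be left alone
- wrench: loose steel wrench lying on the bench to the right of the unit; to be left alone

How it is judged:
By the outcome, as a careful person would: the job done as asked, in the order asked, and still so for the second after the job is handed in, with the robot touching nothing.
It also fails if it takes over 58 s, if anything falls off the work surface, if the arm or the gripper's body presses on something with over 40 N, if the wrist force passes 120 N, or if a joint passes its speed limit or range.

## Robot

A 7-joint arm with a two-finger parallel gripper is mounted at the origin on the work surface. World frame = base frame: x ahead of the robot, y to its left, z up, the work surface at z = 0. Lengths are in m, angles in rad, forces in N, time in s.
With the tool pointing down it reaches from about 0.425 to 0.95 m from the base axis. Payload 4.7 kg.
Tool frame: the origin (TCP) lies at the centre of the arm's flange, where the gripper is bolted on; the fingertips stand 173 mm ahead of it and the grasp point (between the pads) lies 155 mm ahead of it; y points along the fingers, x is the direction in which the jaws open and shut, and the axes are right-handed (so a half turn about y gives the same grasp; the last joint's range is limited). The gripper opens to 85 mm and grips with 20 to 120 N. Pads are 22 mm wide; open, the fingers measure 114 mm over their backs; the gripper's body (76 mm by 85 mm) begins 54 mm behind the grasp point. The pads swing forward as they close: fully open they stand 13 mm farther back than shut.
Start: joints at [-1.279, 0.469, -0.049, 1.532, 0.024, 1.141, -0.082], TCP at [0.213, 0.641, 0.405] pointing down, gripper open.
Joint ranges: [-2.59, 2.59], [-0.33, 1.99], [-1.39, 1.29], [0.1, 2.45], [-1.04, 4.18], [0.21, 1.99], [-2.66, 2.66]. Speed limits (rad/s): [2.57, 2.57, 3.14, 3.14, 3.14, 3.14, 3.14].

## Interface

Orientations are given as a 3x3 rotation matrix whose columns are the frame's x, y, z axes.
In Python, from station import r gives the robot as it stands.
- The arm moves only by the tool arm_command, never from a script. Its argument "targets" is a list of rows, each an object of numbers: "claw": the gripper command: -1 is shut, 1 is fully open, values between are in proportion; "dx", "dy", "dz": the shift along the tool's x, y, z in m; "yaw": the turn about the tool's y in degrees. A call has exactly 5 rows; each row shifts and turns the commanded pose from where the row before left it, along the tool's axes as they then stand; what a row does not reach is not made up. A row lasts 1/12 s, in which the tool goes at most 41.7 mm and 7.16 degrees, less where a joint would pass 70% of its speed; a pose out of reach is approached as far as the arm can. A call with a gripper value outside its range is refused whole. The fingers move at their own pace and stop on an object; "force" is the grip in N (left out, the last holds). Time passes only in rows, so rows that do not move let the fingers close, or fill a call up. It gives the time, the measured TCP pose, the force and the opening at its end, in the units of the state.
- r.state(): the state, without advancing time (a new reading comes with each control period).
- r.grab_frame(name): name is "scene" or "top"; returns a dict with "frame" (384x512x3 uint8, blue, green, red), "range_z" (384x512 float32, m along the optical axis (not along the pixel's ray), 0 where there is no reading), "fx", "fy", "cx", "cy" (pixels), "distortion" ([k1, k2, p1, p2, k3] as OpenCV has them; the pictures are not rectified), "rvec" (rotation vector, rad) and "tvec" (3), from world to camera coordinates, as OpenCV has them. Camera axes: x right, y down, z forward; pixel columns grow to the right and rows downward; lengths in m; the calibration is good to about 2 mm. A picture is of the moment at which its call begins.
- r.job_done(): hands the job in, once; it reports no verdict.
The state is a dict: "t": time; "qpos": joint angles; "joint_velocities": joint speeds; "joint_torque": joint torques, N m; "tcp_pos": TCP position; "tool_rot": TCP orientation; "ft_force": force on the tool from outside, world axes, zero at the start; "ft_torque": the same for the moment, N m; "gripper_width": finger opening in m.
Only numpy, scipy, OpenCV 4.12 (cv2) and the standard library are available. Lean on these libraries where they do the work, as an engineer would, in place of code of your own. Each camera call takes 0.05 s, during which the arm holds its last target.

## Working session

There is one attempt and no reset: what is moved stays moved. The work goes in short steps, Python scripts to look and compute and a tool call to move; the robot and the scene stay as the last step left them, time stands still between calls to the robot, and variables do not carry over. Pictures are saved under pics/ and viewed, and the job is handed in when it is done.

Besides the shell and the picture viewer there is one more tool, called after "Request:" as name(argument=value, ...) on one line, values as JSON. arm_command: Moves the arm, as the interface text tells. Its arguments: {"type":"object","properties":{"targets":{"type":"array","items":{"type":"object","properties":{"claw":{"type":"number"},"dx":{"type":"number"},"dy":{"type":"number"},"dz":{"type":"number"},"yaw":{"type":"number"}}}},"force":{"type":"number"}},"required":["targets"]}

```bash
ls; mkdir -p pics
cat > h.py <<'E'
import numpy as np, cv2
from station import r
def snap(name,tag):
    f=r.grab_frame(name); cv2.imwrite(f'pics/{tag}.png',f['frame']); np.savez(f'{tag}.npz',**{k:np.array(v) for k,v in f.items()}); return f
def world(f,pts):
    # pixel -> world by range_z
    K=np.array([[f['fx'],0,f['cx']],[0,f['fy'],f['cy']],[0,0,1]],float)
    p=np.array(pts,np.float64).reshape(-1,1,2)
    n=cv2.undistortPoints(p,K,np.array(f['distortion'],float)).reshape(-1,2)
    R=cv2.Rodrigues(np.array(f['rvec'],float))[0]; t=np.array(f['tvec'],float).reshape(3)
    out=[]
    for (u,v),(a,b) in zip(np.array(pts),n):
        z=float(f['range_z'][int(round(v)),int(round(u))]); out.append(R.T@(np.array([a*z,b*z,z])-t))
    return np.array(out)
def cloud(f):
    h,w=f['range_z'].shape
    u,v=np.meshgrid(np.arange(w),np.arange(h)); P=world(f,np.c_[u.ravel(),v.ravel()]).reshape(h,w,3)
    P[f['range_z']==0]=np.nan; return P
def load(tag):
    d=np.load(f'{tag}.npz'); return {k:(d[k] if d[k].ndim else d[k].item()) for k in d}
E
python3 - <<'E'
from h import *
np.set_printoptions(precision=4,suppress=True)
s=r.state(); print(s)
snap('scene','s0'); snap('top','t0')
E
```

```text
pics
{'t': 0.0, 'qpos': array([-1.2789,  0.4694, -0.0486,  1.5337,  0.0241,  1.141 , -0.0823]), 'joint_velocities': array([-0.0008,  0.0011, -0.001 ,  0.0005, -0.0016, -0.0012,  0.0016]), 'joint_torque': array([ -0.0002, -51.03  ,  -0.0469, -23.7722,   0.0106,   0.0075,
        -0.    ]), 'tcp_pos': array([0.2127, 0.6403, 0.4037]), 'tool_rot': array([[ 0.3153, -0.0006, -0.949 ],
       [ 0.949 , -0.0019,  0.3153],
       [-0.0019, -1.    , -0.0001]]), 'ft_force': array([ 0.3802,  0.7884, -0.1   ]), 'ft_torque': array([ 0.0574, -0.0052,  0.0136]), 'gripper_width': 0.08530205710553763}
```

View pics/s0.png

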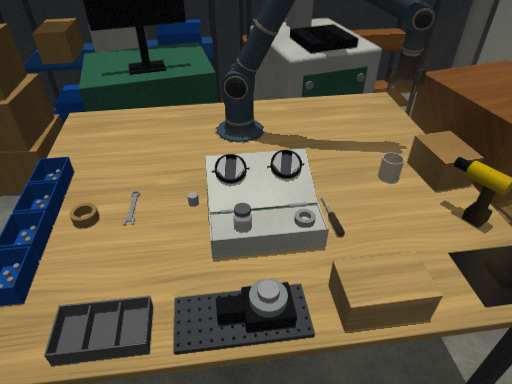

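View pics/t0.png

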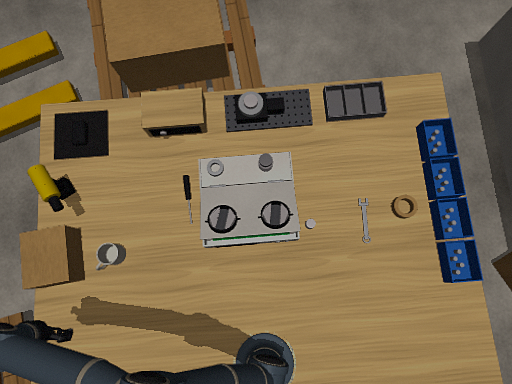

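The scene view shows the unit at about (265,200) and the arm out to the left. In the top view, the unit spans columns 200-298 and rows 153-246. Its two drums are at (222,218) and (276,214), and their slots are near the open position. Next I'll take measurements.

Run:
```python
from h import *
np.set_printoptions(precision=4,suppress=True)
for tag,box in (('t0',(140,255,190,320)),('s0',(140,260,180,340))):
    f=load(tag); P=cloud(f); a,b,c,d=box
    img=f['frame'][a:b,c:d]; cv2.imwrite(f'pics/{tag}_crop.png',cv2.resize(img,None,fx=5,fy=5,interpolation=cv2.INTER_CUBIC))
    print(tag, np.array(f['tvec']), -cv2.Rodrigues(f['rvec'])[0].T@f['tvec'])
f=load('t0');P=cloud(f)
pts=[(208,160),(250,165),(287,160),(204,235),(250,200),(250,235),(293,232),(250,245),(222,218),(276,214),(205,195),(293,190)]
for p,w in zip(pts,world(f,pts)): print(p,w)
f=load('s0');P=cloud(f)
pts=[(260,190),(260,160),(225,200),(305,190),(270,230),(232,170),(286,164)]
for p,w in zip(pts,world(f,pts)): print(p,w)
```

```text
t0 [0.0231 0.6323 1.4589] [ 0.3238 -0.0138  1.5568]
s0 [-0.051  -0.2887  1.7899] [ 1.561  -0.1435  0.9124]
(208, 160) [0.7677 0.1547 0.0891]
(250, 165) [ 0.7336 -0.0061  0.0904]
(287, 160) [ 0.7407 -0.1503  0.0933]
(204, 235) [0.4702 0.175  0.1706]
(250, 200) [0.5918 0.0043 0.1155]
(250, 235) [0.4566 0.0135 0.1701]
(293, 232) [ 0.4697 -0.153   0.0087]
(250, 245) [0.4333 0.0198 0.0062]
(222, 218) [0.5274 0.1094 0.1541]
(276, 214) [ 0.5248 -0.0852  0.1598]
(205, 195) [0.6256 0.1711 0.1122]
(293, 190) [ 0.6171 -0.1597  0.1112]
(260, 190) [0.5989 0.0066 0.1183]
(260, 160) [0.4929 0.022  0.1645]
(225, 200) [ 0.6237 -0.1118  0.1098]
(305, 190) [0.6157 0.155  0.1154]
(270, 230) [0.7593 0.0136 0.0906]
(232, 170) [ 0.5267 -0.0784  0.1565]
(286, 164) [0.5199 0.1081 0.1581]
```

Run:
```python
import cv2
for t in('t0','s0'): print(cv2.imread(f'pics/{t}_crop.png').shape)
i=cv2.imread('pics/s0_crop.png');cv2.imwrite('pics/s0_crop2.png',i[:600,:800])
```

```text
(575, 650, 3)
(600, 800, 3)
```

View pics/t0_crop.png

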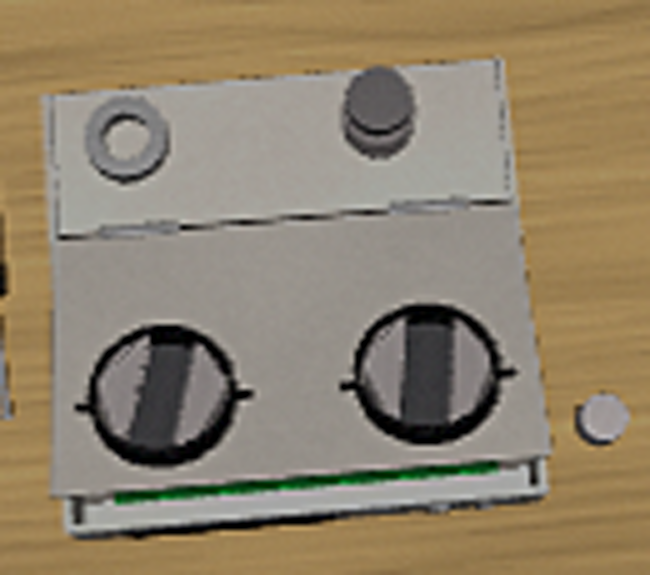

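View pics/s0_crop2.png

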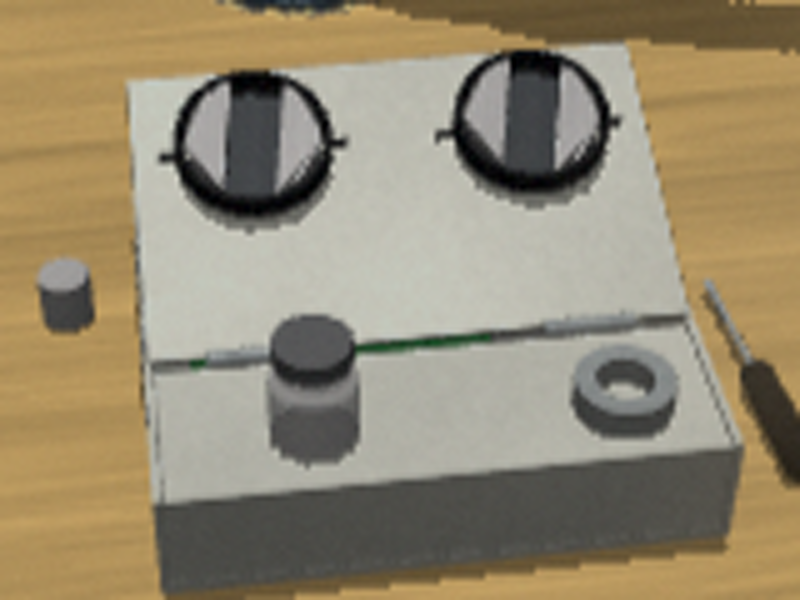

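```bash
cat > fit.py <<'E'
from h import *
np.set_printoptions(precision=4,suppress=True)
def run(tag):
    f=load(tag);P=cloud(f).reshape(-1,3); P=P[np.isfinite(P).all(1)]
    m=(P[:,0]>.40)&(P[:,0]<.85)&(abs(P[:,1])<.25)&(P[:,2]>.07)&(P[:,2]<.25); Q=P[m]
    # panel plane ransac on points 0.45<x<.64
    S=Q[(Q[:,0]<.64)]
    rng=np.random.default_rng(0);best=None
    for _ in range(500):
        a,b,c=S[rng.choice(len(S),3,False)]; n=np.cross(b-a,c-a); 
        if np.linalg.norm(n)<1e-6: continue
        n/=np.linalg.norm(n); k=(abs((S-a)@n)<.003)
        if best is None or k.sum()>best.sum(): best=k
    I=S[best];
    for _ in range(3):
        c=I.mean(0); n=np.linalg.svd(I-c,full_matrices=False)[2][2]; n*=np.sign(n[2]); I=S[abs((S-c)@n)<.003]
    print(tag,'panel n',n,'open',np.arccos(n[2]),'slope yaw(deg)',np.degrees(np.arctan2(n[1],n[0])),'N',len(I))
    # deck
    D=Q[(abs(Q[:,2]-.09)<.006)&(Q[:,0]>.68)]; print(' deck z',np.median(D[:,2]))
    rect=cv2.minAreaRect(np.float32(D[:,:2])); print(' deck rect',rect)
    # hinge line: panel plane top meets z=0.096
    ang=np.arccos(n[2]); ex=np.array([n[0],n[1]])/np.hypot(n[0],n[1]) 
    ey=np.array([-ex[1],ex[0]])
    # panel edges in local coords
    L=(I-c)[:,:2]; print(' panel lateral ext', np.percentile(I[:,:2]@ey,[.3,99.7]), np.percentile(I[:,:2]@ex,[.3,99.7]))
    # drum tops
    h=(S-c)@n; T=S[(abs(h-.022)<.004)]
    for sgn in(1,-1):
        U=T[np.sign(T[:,1]-0.012)==sgn]
        if len(U)<20: continue
        # in-plane coords
        u=np.array([ex[0]*n[2],ex[1]*n[2],-np.hypot(n[0],n[1])]); v=np.array([ey[0],ey[1],0])
        q=np.float32(np.c_[(U-c)@u,(U-c)@v]); (cx,cy),rad=cv2.minEnclosingCircle(q)
        ctr=c+cx*u+cy*v+.022*n; print(' fast',sgn,len(U),ctr,'rad',rad)
        # slot
        h2=(S-c)@n; W=S[(h2<.014)&(h2>.003)]; q2=np.c_[(W-c)@u-cx,(W-c)@v-cy]; q2=q2[np.hypot(*q2.T)<.042]
        print('  slot pts',len(q2)); 
        if len(q2)>10:
            w=np.linalg.svd(q2-q2.mean(0),full_matrices=False)
            d=w[2][0]; d=d*np.sign(d[0]); print('  slot angle cw(deg)',-np.degrees(np.arctan2(d[1],d[0])),w[1],q2.mean(0))
import sys
for t in sys.argv[1:]: run(t)
E
python3 fit.py t0 s0
```

```text
t0 panel n [ 0.3725 -0.0012  0.928 ] open 0.3816560816780345 slope yaw(deg) -0.1872002870155096 N 2457
 deck z 0.09039394186536617
 deck rect ((0.7290594577789307, 0.012612730264663696), (0.3593563437461853, 0.09801042079925537), 89.99911499023438)
 panel lateral ext [-0.1607  0.1906] [0.4566 0.6394]
 fast 1 308 [0.5281 0.1079 0.1731] rad 0.05427617207169533
  slot pts 152
  slot angle cw(deg) 13.616952369317154 [0.2923 0.1229] [0.0017 0.0022]
 fast -1 318 [ 0.5267 -0.0834  0.1734] rad 0.05469823628664017
  slot pts 163
  slot angle cw(deg) 11.363485743735195 [0.2827 0.1349] [-0.0003  0.0017]
s0 panel n [ 0.3693 -0.0021  0.9293] open 0.37829860076672456 slope yaw(deg) -0.3295432957634398 N 3051
 deck z 0.09031413308982704
 deck rect ((0.7310600876808167, 0.011350035667419434), (0.10206620395183563, 0.3611795902252197), 0.022856809198856354)
 panel lateral ext [-0.1622  0.1899] [0.4591 0.6396]
 fast 1 370 [0.5296 0.106  0.1725] rad 0.054210223257541656
  slot pts 180
  slot angle cw(deg) 13.795722422249156 [0.3045 0.1362] [-0.001  0.001]
 fast -1 385 [ 0.5287 -0.0838  0.1724] rad 0.054183460772037506
  slot pts 184
  slot angle cw(deg) 8.224077270496208 [0.2914 0.1402] [-0.0007 -0.0005]
```

Request:
arm_command(targets=[{"claw": -1,"yaw": 7.16},{"claw": -1,"yaw": 7.16},{"claw": -1,"yaw": 7.16},{"claw": -1,"yaw": 7.16},{"claw": -1,"yaw": 7.16}], force=30)

```text
$.targets[0]: bad value
```

Request:
arm_command(targets=[{"claw": -1,"yaw": 7.16},{"claw": -1,"yaw": 7.16},{"claw": -1,"yaw": 7.16},{"claw": -1,"yaw": 7.16},{"claw": -1,"yaw": 7.16}])

```text
$.targets[0]: bad value
```

Request:
arm_command(targets=[{"claw": -1,"dx": 0,"dy": 0,"dz": 0,"yaw": 7},{"claw": -1,"dx": 0,"dy": 0,"dz": 0,"yaw": 7},{"claw": -1,"dx": 0,"dy": 0,"dz": 0,"yaw": 7},{"claw": -1,"dx": 0,"dy": 0,"dz": 0,"yaw": 7},{"claw": -1,"dx": 0,"dy": 0,"dz": 0,"yaw": 7}], force=30)

```text
t: 0.52
tcp_pos: [0.2128, 0.6404, 0.4041]
tool_rot: [[0.806, -0.0, -0.592], [0.592, -0.001, 0.806], [-0.001, -1.0, -0.001]]
ft_force: [-0.7, -0.4, -0.3]
gripper_width: 0.0257
```

Request:
arm_command(targets=[{"claw": -1,"dx": 0,"dy": 0,"dz": 0,"yaw": 7},{"claw": -1,"dx": 0,"dy": 0,"dz": 0,"yaw": 7},{"claw": -1,"dx": 0,"dy": 0,"dz": 0,"yaw": 7},{"claw": -1,"dx": 0,"dy": 0,"dz": 0,"yaw": 7},{"claw": -1,"dx": 0,"dy": 0,"dz": 0,"yaw": 7}])

```text
t: 0.93
tcp_pos: [0.2127, 0.6404, 0.4041]
tool_rot: [[1.0, -0.0, -0.022], [0.022, -0.001, 1.0], [-0.0, -1.0, -0.001]]
ft_force: [0.1, -0.2, -0.9]
gripper_width: 0.0001
```

Run:
```python
from h import *
np.set_printoptions(precision=4,suppress=True)
s=r.state(); print(s['qpos'],s['tool_rot'],s['tcp_pos'],s['gripper_width'])
```

```text
[-1.4627  0.471   0.2173  1.5457 -0.108   1.1377 -1.2005] [[ 0.9998 -0.0003 -0.0223]
 [ 0.0223 -0.001   0.9997]
 [-0.0003 -1.     -0.001 ]] [0.2127 0.6404 0.4041] 0.00012352900824216416
```

Request:
arm_command(targets=[{"claw": -1,"dx": 0.028,"dy": 0,"dz": -0.03,"yaw": 0},{"claw": -1,"dx": 0.028,"dy": 0,"dz": -0.03,"yaw": 0},{"claw": -1,"dx": 0.028,"dy": 0,"dz": -0.03,"yaw": 0},{"claw": -1,"dx": 0.028,"dy": 0,"dz": -0.03,"yaw": 0},{"claw": -1,"dx": 0.028,"dy": 0,"dz": -0.03,"yaw": 0}])

```text
t: 1.35
tcp_pos: [0.3579, 0.4929, 0.4043]
tool_rot: [[1.0, -0.0, -0.029], [0.029, -0.001, 1.0], [-0.0, -1.0, -0.001]]
ft_force: [1.2, 0.3, 0.5]
gripper_width: -0.0
```

Request:
arm_command(targets=[{"claw": -1,"dx": 0.021,"dy": 0,"dz": -0.035,"yaw": 0},{"claw": -1,"dx": 0.021,"dy": 0,"dz": -0.035,"yaw": 0},{"claw": -1,"dx": 0.021,"dy": 0,"dz": -0.035,"yaw": 0},{"claw": -1,"dx": 0.021,"dy": 0,"dz": -0.035,"yaw": 0},{"claw": -1,"dx": 0.021,"dy": 0,"dz": -0.035,"yaw": 0}])

```text
t: 1.77
tcp_pos: [0.4675, 0.3207, 0.4045]
tool_rot: [[1.0, -0.0, -0.028], [0.028, -0.0, 1.0], [-0.0, -1.0, -0.0]]
ft_force: [1.2, -0.2, 0.2]
gripper_width: 0.0003
```

Request:
arm_command(targets=[{"claw": -1,"dx": 0.005,"dy": 0,"dz": -0.04,"yaw": 0},{"claw": -1,"dx": 0.005,"dy": 0,"dz": -0.04,"yaw": 0},{"claw": -1,"dx": 0.005,"dy": 0,"dz": -0.04,"yaw": 0},{"claw": -1,"dx": 0.005,"dy": 0,"dz": -0.04,"yaw": 0},{"claw": -1,"dx": 0.005,"dy": 0,"dz": -0.04,"yaw": 0}])

```text
t: 2.18
tcp_pos: [0.4973, 0.1214, 0.4045]
tool_rot: [[1.0, -0.001, -0.028], [0.028, 0.0, 1.0], [-0.001, -1.0, 0.0]]
ft_force: [1.3, -0.5, 0.8]
gripper_width: 0.0003
```

Request:
arm_command(targets=[{"claw": -1,"dx": -0.004,"dy": 0,"dz": -0.022,"yaw": 1.5},{"claw": -1,"dx": -0.004,"dy": 0.005,"dz": -0.022,"yaw": 0},{"claw": -1,"dx": -0.004,"dy": 0.01,"dz": -0.022,"yaw": 0},{"claw": -1,"dx": -0.003,"dy": 0.01,"dz": -0.022,"yaw": 0},{"claw": -1,"dx": -0.003,"dy": 0.015,"dz": -0.021,"yaw": 0}])

```text
t: 2.6
tcp_pos: [0.4801, 0.0134, 0.3649]
tool_rot: [[1.0, 0.002, -0.002], [0.002, 0.001, 1.0], [0.002, -1.0, 0.001]]
ft_force: [0.2, 0.3, 0.5]
gripper_width: -0.0
```

Run:
```python
from h import *
np.set_printoptions(precision=4,suppress=True)
s=r.state(); print(s['qpos'],s['tool_rot'],s['tcp_pos'],s['ft_force'])
f=snap('scene','s1'); cv2.imwrite('pics/s1c.png',cv2.resize(f['frame'][60:260,150:350],None,fx=3,fy=3,interpolation=cv2.INTER_CUBIC))
```

```text
[-0.5529  0.2032  0.5058  2.0517 -0.1248  0.9137  0.0225] [[ 1.      0.0016 -0.002 ]
 [ 0.002   0.0009  1.    ]
 [ 0.0016 -1.      0.0009]] [0.4801 0.0134 0.3649] [0.1888 0.3368 0.4575]
```

View pics/s1c.png

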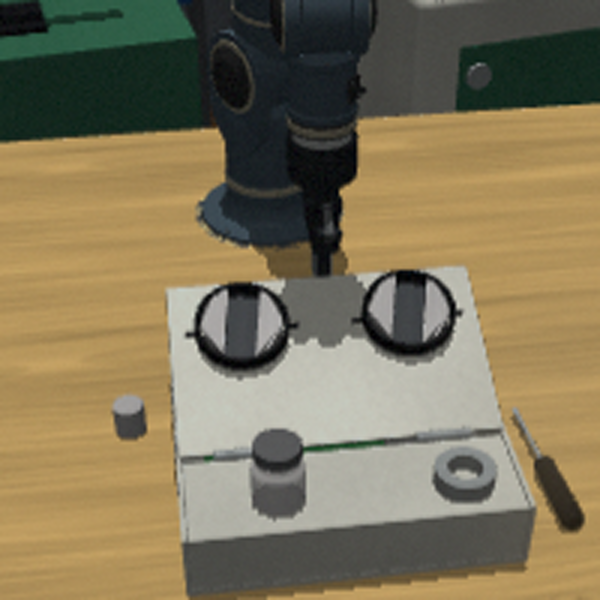

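The crop shows the shut fingertips at about (322,272), just above the near edge and midway between the drums. I'll lower them gently now.

Request:
arm_command(targets=[{"claw": -1,"dx": 0,"dy": 0.006,"dz": 0,"yaw": 0},{"claw": -1,"dx": 0,"dy": 0.006,"dz": 0,"yaw": 0},{"claw": -1,"dx": 0,"dy": 0.006,"dz": 0,"yaw": 0},{"claw": -1,"dx": 0,"dy": 0.006,"dz": 0,"yaw": 0},{"claw": -1,"dx": 0,"dy": 0.006,"dz": 0,"yaw": 0}])

```text
t: 3.07
tcp_pos: [0.4805, 0.0153, 0.3344]
tool_rot: [[1.0, -0.0, -0.004], [0.004, 0.001, 1.0], [-0.0, -1.0, 0.001]]
ft_force: [0.0, -0.2, 3.5]
gripper_width: -0.0002
```

Request:
arm_command(targets=[{"claw": -1,"dx": -0.002,"dy": 0.008,"dz": 0,"yaw": 0},{"claw": -1,"dx": -0.002,"dy": 0.008,"dz": 0,"yaw": 0},{"claw": -1,"dx": -0.002,"dy": 0.008,"dz": 0,"yaw": 0},{"claw": -1,"dx": -0.002,"dy": 0.008,"dz": 0,"yaw": 0},{"claw": -1,"dx": -0.002,"dy": 0.008,"dz": 0,"yaw": 0}])

```text
t: 3.48
tcp_pos: [0.4705, 0.0146, 0.294]
tool_rot: [[1.0, 0.002, -0.003], [0.003, 0.0, 1.0], [0.002, -1.0, 0.0]]
ft_force: [0.9, 1.2, 2.2]
gripper_width: -0.0003
```

Request:
arm_command(targets=[{"claw": -1,"dx": -0.001,"dy": 0.005,"dz": 0,"yaw": 0},{"claw": -1,"dx": -0.001,"dy": 0.005,"dz": 0,"yaw": 0},{"claw": -1,"dx": -0.001,"dy": 0.005,"dz": 0,"yaw": 0},{"claw": -1,"dx": 0,"dy": 0.005,"dz": 0,"yaw": 0},{"claw": -1,"dx": 0,"dy": 0.003,"dz": 0,"yaw": 0}])

```text
t: 3.9
tcp_pos: [0.4674, 0.014, 0.2712]
tool_rot: [[1.0, -0.0, -0.002], [0.002, -0.0, 1.0], [-0.0, -1.0, -0.0]]
ft_force: [0.8, 0.3, 1.9]
gripper_width: -0.0
```

Request:
arm_command(targets=[{"claw": -1,"dx": 0,"dy": 0.001,"dz": 0,"yaw": 0},{"claw": -1,"dx": 0,"dy": 0.001,"dz": 0,"yaw": 0},{"claw": -1,"dx": 0,"dy": 0.001,"dz": 0,"yaw": 0},{"claw": -1,"dx": 0,"dy": 0,"dz": 0,"yaw": 0},{"claw": -1,"dx": 0,"dy": 0,"dz": 0,"yaw": 0}])

```text
t: 4.32
tcp_pos: [0.4672, 0.0139, 0.2694]
tool_rot: [[1.0, -0.001, -0.002], [0.002, 0.0, 1.0], [-0.001, -1.0, 0.0]]
ft_force: [-2.0, -0.4, 9.5]
gripper_width: -0.0001
```

Force is rising as it meets the stop at TCP z 0.2694. I'll press a bit more to be sure it's shut.

Request:
arm_command(targets=[{"claw": -1,"dx": 0,"dy": 0.001,"dz": 0,"yaw": 0},{"claw": -1,"dx": 0,"dy": 0.001,"dz": 0,"yaw": 0},{"claw": -1,"dx": 0,"dy": 0,"dz": 0,"yaw": 0},{"claw": -1,"dx": 0,"dy": 0,"dz": 0,"yaw": 0},{"claw": -1,"dx": 0,"dy": 0,"dz": 0,"yaw": 0}])

```text
t: 4.73
tcp_pos: [0.4674, 0.0136, 0.2692]
tool_rot: [[1.0, -0.001, -0.001], [0.001, 0.002, 1.0], [-0.001, -1.0, 0.002]]
ft_force: [-8.8, -1.3, 29.8]
gripper_width: -0.0
```

Request:
arm_command(targets=[{"claw": -1,"dx": 0,"dy": -0.01,"dz": 0,"yaw": 0},{"claw": -1,"dx": 0,"dy": -0.03,"dz": 0,"yaw": 0},{"claw": 0,"dx": 0,"dy": -0.03,"dz": 0,"yaw": 0},{"claw": 0,"dx": 0,"dy": -0.03,"dz": 0,"yaw": 0},{"claw": 0,"dx": 0,"dy": 0,"dz": 0,"yaw": 0}])

```text
t: 5.15
tcp_pos: [0.4686, 0.0136, 0.3714]
tool_rot: [[1.0, 0.009, -0.002], [0.002, 0.002, 1.0], [0.009, -1.0, 0.002]]
ft_force: [0.8, 0.2, 0.5]
gripper_width: 0.0358
```

Run:
```python
from h import *
np.set_printoptions(precision=4,suppress=True)
s=r.state(); print(s['qpos'],s['tcp_pos'],s['ft_force'],s['gripper_width'])
for n,t in(('scene','s2'),('top','t2')): snap(n,t)
f=load('s2')
cv2.imwrite('pics/s2c.png',cv2.resize(f['frame'][100:260,170:350],None,fx=4,fy=3.75,interpolation=cv2.INTER_CUBIC))
f=load('t2')
cv2.imwrite('pics/t2c.png',cv2.resize(f['frame'][130:270,180:330],None,fx=4,fy=4,interpolation=cv2.INTER_CUBIC))
P=cloud(load('s2')).reshape(-1,3)
m=(P[:,0]>.45)&(P[:,0]<.65)&(P[:,1]>-.16)&(P[:,1]<.18)&(P[:,2]>.08)&(P[:,2]<.11); Q=P[m]
A=np.c_[Q[:,:2],np.ones(len(Q))]; print(np.linalg.lstsq(A,Q[:,2],rcond=None)[0],np.percentile(Q[:,2],[5,50,95]))
T=P[(P[:,0]>.44)&(P[:,0]<.58)&(P[:,1]>-.16)&(P[:,1]<.18)&(P[:,2]>.113)&(P[:,2]<.124)]
for sg in(1,-1):
    U=T[np.sign(T[:,1]-.012)==sg]; print(sg,len(U),cv2.minEnclosingCircle(np.float32(U[:,:2])))
```

```text
[-0.5731  0.1716  0.5161  2.07   -0.1087  0.9161  0.004 ] [0.4686 0.0136 0.3714] [0.8214 0.1724 0.4863] 0.03578491103281395
[-0.0196  0.0003  0.1088] [0.094  0.097  0.1044]
1 300 ((0.5091122984886169, 0.1063673347234726), 0.054759517312049866)
-1 314 ((0.5088035464286804, -0.08506147563457489), 0.05571690574288368)
```

View pics/s2c.png

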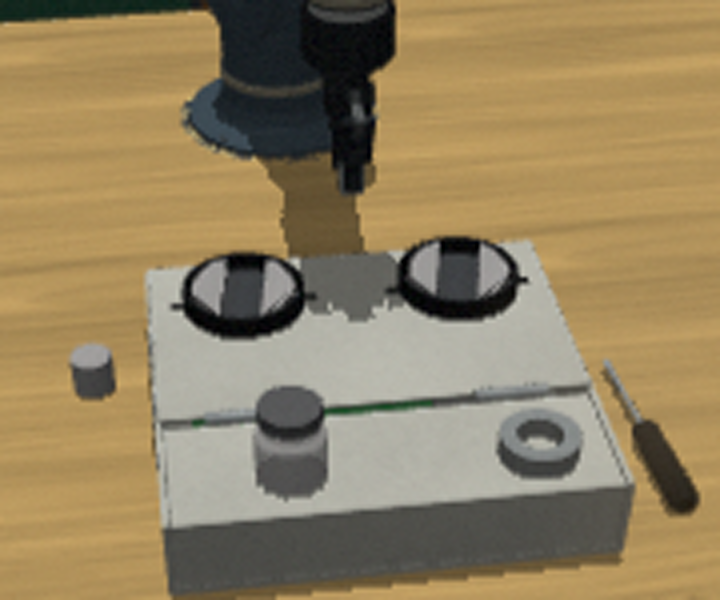

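View pics/t2c.png

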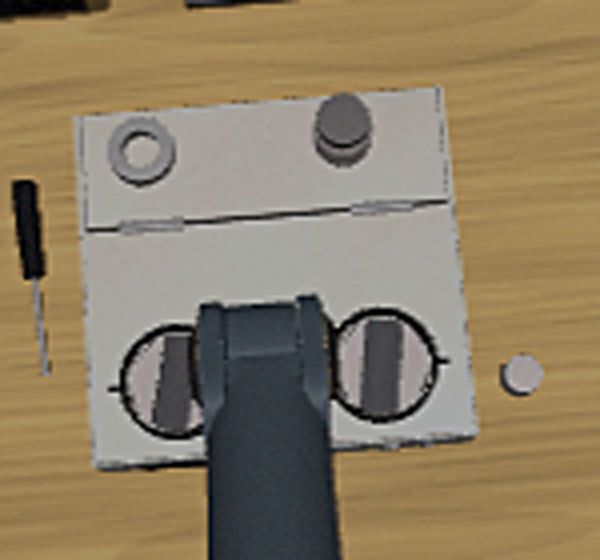

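The scene crop shows the panel level, with the drums at (243,293) and (458,276). The top crop shows both slots leaning roughly 10° clockwise relative to the unit. The panel fit slope may be contaminated by the collars, so I'll refit it on bare areas and get the slot angles.

```bash
cat > fit2.py <<'E'
from h import *
import sys
np.set_printoptions(precision=4,suppress=True)
C=[(0.509,0.1068),(0.5085,-0.0835)]
for tag in sys.argv[1:]:
    P=cloud(load(tag)).reshape(-1,3)
    m=(P[:,0]>.445)&(P[:,0]<.645)&(P[:,1]>-.155)&(P[:,1]<.18)&(P[:,2]>.08)&(P[:,2]<.11)
    for c in C: m&=np.hypot(P[:,0]-c[0],P[:,1]-c[1])>.068
    Q=P[m]
    for _ in range(4):
        A=np.c_[Q[:,0]-.465,Q[:,1]-.012,np.ones(len(Q))]; k=np.linalg.lstsq(A,Q[:,2],rcond=None)[0]; res=Q[:,2]-A@k; Q=Q[abs(res)<.003]
    print(tag,'panel slope/z@press',k,len(Q))
    for i,c in enumerate(C):
        d=P[:,:2]-c; w=(np.hypot(*d.T)<.041)&(P[:,2]>.098)&(P[:,2]<.110); q=d[w]
        if len(q)>10:
            v=np.linalg.svd(q-q.mean(0),full_matrices=False); a=v[2][0]; a*=np.sign(a[0])
            print(' slot',i,len(q),'cw deg',-np.degrees(np.arctan2(a[1],a[0])),v[1],q.mean(0))
E
python3 fit2.py s2 t2
```

```text
s2 panel slope/z@press [-0.0008 -0.0003  0.0967] 1896
 slot 0 114 cw deg 15.249206488960782 [0.2001 0.1123] [-0.0068  0.0005]
 slot 1 118 cw deg 11.636895878873863 [0.2068 0.1094] [-0.0067 -0.0014]
t2 panel slope/z@press [-0.0013  0.002   0.0967] 1255
 slot 0 154 cw deg 6.079876714488806 [0.2823 0.1092] [-0.0021  0.0056]
 slot 1 192 cw deg 10.024454131541408 [0.3282 0.1445] [-0.0002  0.001 ]
```

Request:
arm_command(targets=[{"claw": 0,"dx": 0.013,"dy": 0,"dz": 0.031,"yaw": 0},{"claw": 0,"dx": 0.014,"dy": 0,"dz": 0.031,"yaw": 0},{"claw": 0,"dx": 0.014,"dy": 0,"dz": 0.031,"yaw": 0},{"claw": 0,"dx": 0,"dy": 0,"dz": 0,"yaw": 6.5},{"claw": 0,"dx": 0,"dy": 0,"dz": 0,"yaw": 6.5}])

```text
t: 5.67
tcp_pos: [0.5079, 0.1096, 0.3645]
tool_rot: [[0.975, -0.004, 0.224], [-0.224, -0.002, 0.975], [-0.004, -1.0, -0.003]]
ft_force: [0.1, -0.4, 0.7]
gripper_width: 0.0428
```

Request:
arm_command(targets=[{"claw": 0,"dx": 0,"dy": 0.01,"dz": 0,"yaw": 0},{"claw": 0,"dx": 0,"dy": 0.01,"dz": 0,"yaw": 0},{"claw": 0,"dx": 0,"dy": 0.01,"dz": 0,"yaw": 0},{"claw": 0,"dx": 0,"dy": 0,"dz": 0,"yaw": 0},{"claw": 0,"dx": 0,"dy": 0,"dz": 0,"yaw": 0}])

```text
t: 6.08
tcp_pos: [0.5077, 0.1069, 0.3354]
tool_rot: [[0.975, -0.003, 0.223], [-0.223, -0.001, 0.975], [-0.002, -1.0, -0.002]]
ft_force: [0.6, -1.1, 0.8]
gripper_width: 0.0425
```

Run:
```python
from h import *
np.set_printoptions(precision=4,suppress=True)
s=r.state(); print(s['qpos'],s['tool_rot'],s['tcp_pos'],s['ft_force'],s['gripper_width'])
for n,t in(('scene','s3'),): snap(n,t)
f=load('s3')
cv2.imwrite('pics/s3c.png',cv2.resize(f['frame'][100:220,190:340],None,fx=5,fy=5,interpolation=cv2.INTER_CUBIC))
```

```text
[-0.6897  0.3123  0.4915  1.9986 -0.1891  0.8775 -0.3211] [[ 0.9749 -0.0028  0.2228]
 [-0.2228 -0.001   0.9749]
 [-0.0025 -1.     -0.0016]] [0.5077 0.1069 0.3354] [ 0.6391 -1.0631  0.7788] 0.04250475504596148
```

View pics/s3c.png

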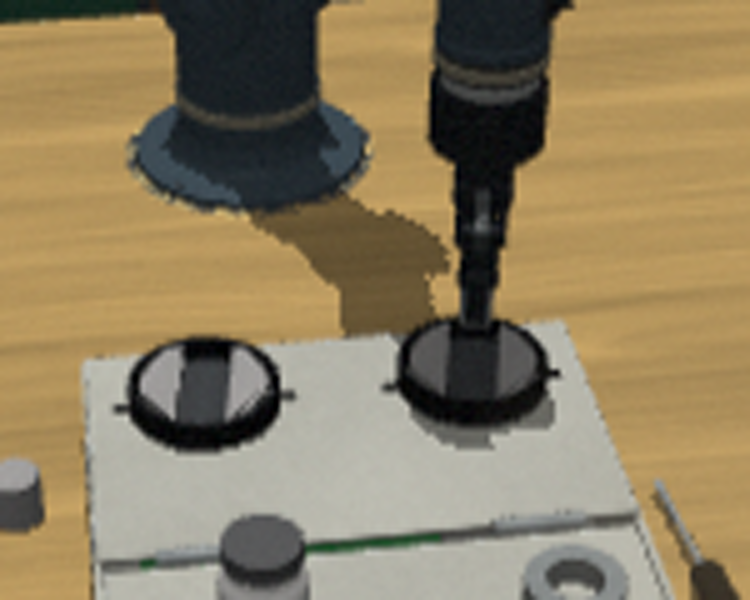

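The fingers at (477,310) line up with the left drum's slot at (472,360). I'll lower them into it.

Request:
arm_command(targets=[{"claw": 0,"dx": 0,"dy": 0.01,"dz": 0,"yaw": 0},{"claw": 0,"dx": 0,"dy": 0.01,"dz": 0,"yaw": 0},{"claw": 0,"dx": 0,"dy": 0.01,"dz": 0,"yaw": 0},{"claw": 0,"dx": 0,"dy": 0.007,"dz": 0,"yaw": 0},{"claw": 0,"dx": 0,"dy": 0.007,"dz": 0,"yaw": 0}])

```text
t: 6.55
tcp_pos: [0.5079, 0.1073, 0.2915]
tool_rot: [[0.975, -0.001, 0.223], [-0.223, -0.0, 0.975], [-0.001, -1.0, -0.001]]
ft_force: [-0.1, -0.3, 0.8]
gripper_width: 0.0428
```

Request:
arm_command(targets=[{"claw": 0,"dx": 0,"dy": 0.005,"dz": 0,"yaw": 0},{"claw": 0,"dx": 0,"dy": 0.005,"dz": 0,"yaw": 0},{"claw": 0,"dx": 0,"dy": 0.003,"dz": 0,"yaw": 0},{"claw": 0,"dx": 0,"dy": 0,"dz": 0,"yaw": 0},{"claw": 0,"dx": 0,"dy": 0,"dz": 0,"yaw": 0}])

```text
t: 6.97
tcp_pos: [0.5082, 0.1073, 0.2797]
tool_rot: [[0.975, 0.0, 0.223], [-0.223, 0.0, 0.975], [0.0, -1.0, 0.0]]
ft_force: [0.2, -0.2, -0.1]
gripper_width: 0.0425
```

Request:
arm_command(targets=[{"claw": 0,"dx": 0,"dy": 0.003,"dz": 0,"yaw": 0},{"claw": 0,"dx": 0,"dy": 0,"dz": 0,"yaw": 5},{"claw": 0,"dx": 0,"dy": 0,"dz": 0,"yaw": 5},{"claw": 0,"dx": 0,"dy": 0,"dz": 0,"yaw": 5},{"claw": 0,"dx": 0,"dy": 0,"dz": 0,"yaw": 5}])

```text
t: 7.38
tcp_pos: [0.5079, 0.107, 0.2768]
tool_rot: [[0.838, -0.001, 0.546], [-0.546, -0.0, 0.838], [-0.0, -1.0, -0.0]]
ft_force: [-0.3, -0.4, 0.9]
gripper_width: 0.0431
```

Run:
```python
from h import *
np.set_printoptions(precision=4,suppress=True)
s=r.state(); print(s['qpos'],s['tool_rot'],s['tcp_pos'],s['ft_force'],s['ft_torque'],s['gripper_width'])
for n,t in(('scene','s4'),): snap(n,t)
f=load('s4')
cv2.imwrite('pics/s4c.png',cv2.resize(f['frame'][100:220,190:340],None,fx=5,fy=5,interpolation=cv2.INTER_CUBIC))
```

```text
[-0.7212  0.4124  0.5467  2.0507 -0.3079  0.7578 -0.5633] [[ 0.8376 -0.0006  0.5462]
 [-0.5462 -0.0001  0.8376]
 [-0.0004 -1.     -0.0004]] [0.5079 0.107  0.2768] [-0.2797 -0.4163  0.8547] [-0.1813  0.2902  0.1   ] 0.04306584954522234
```

View pics/s4c.png

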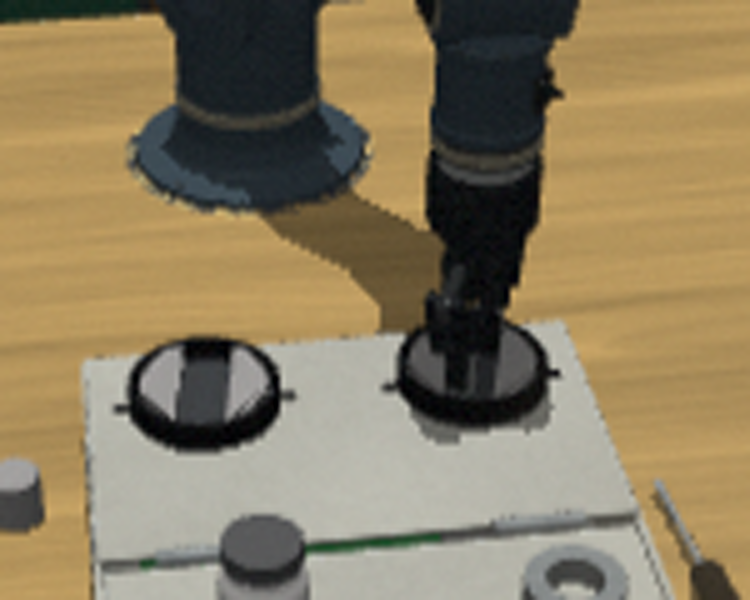

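The far fingertip at (455,375) is down inside the slot and bearing on its left wall, with Tz about 0.1 N m. I'll keep turning.

Request:
arm_command(targets=[{"claw": 0,"dx": 0,"dy": 0,"dz": 0,"yaw": 6},{"claw": 0,"dx": 0,"dy": 0,"dz": 0,"yaw": 6},{"claw": 0,"dx": 0,"dy": 0,"dz": 0,"yaw": 6},{"claw": 0,"dx": 0,"dy": 0,"dz": 0,"yaw": 6},{"claw": 0,"dx": 0,"dy": 0,"dz": 0,"yaw": 6}])

```text
t: 7.85
tcp_pos: [0.508, 0.1072, 0.2768]
tool_rot: [[0.453, -0.0, 0.891], [-0.891, 0.0, 0.453], [-0.0, -1.0, -0.0]]
ft_force: [-0.9, -1.5, 0.5]
gripper_width: 0.0424
```

Request:
arm_command(targets=[{"claw": 0,"dx": 0,"dy": 0,"dz": 0,"yaw": 5},{"claw": 0,"dx": 0,"dy": 0,"dz": 0,"yaw": 5},{"claw": 0,"dx": 0,"dy": 0,"dz": 0,"yaw": 5},{"claw": 0,"dx": 0,"dy": 0,"dz": 0,"yaw": 5},{"claw": 0,"dx": 0,"dy": 0,"dz": 0,"yaw": 5}])

```text
t: 8.27
tcp_pos: [0.5081, 0.1073, 0.2768]
tool_rot: [[0.035, 0.0, 0.999], [-0.999, 0.0, 0.035], [-0.0, -1.0, 0.0]]
ft_force: [0.3, -0.5, -0.3]
gripper_width: 0.0427
```

```bash
cat > st.py <<'E'
from h import *
np.set_printoptions(precision=4,suppress=True)
s=r.state(); R=s['tool_rot']; print('t',s['t'],s['qpos'],'cw',-np.degrees(np.arctan2(R[1,0],R[0,0])),s['tcp_pos'],s['ft_force'],s['ft_torque'],s['gripper_width'])
E
python3 st.py
```

```text
t 8.2667 [-0.9049  0.4754  0.801   2.0594 -0.4774  0.7973 -1.3514] cw 87.98025477716729 [0.5081 0.1073 0.2768] [ 0.3225 -0.5245 -0.2884] [-0.1014  0.119   0.1126] 0.04267034889229965
```

Request:
arm_command(targets=[{"claw": 0,"dx": 0,"dy": 0,"dz": 0,"yaw": 2.5},{"claw": 0,"dx": 0,"dy": 0,"dz": 0,"yaw": 2.5},{"claw": 0,"dx": 0,"dy": 0,"dz": 0,"yaw": 2.5},{"claw": 0,"dx": 0,"dy": 0,"dz": 0,"yaw": 2.5},{"claw": 0,"dx": 0,"dy": 0,"dz": 0,"yaw": 0}])

```text
t: 8.68
tcp_pos: [0.5082, 0.1074, 0.2768]
tool_rot: [[-0.136, 0.0, 0.991], [-0.991, -0.0, -0.136], [0.0, -1.0, 0.0]]
ft_force: [-1.2, -0.5, -0.2]
gripper_width: 0.0428
```

```bash
python3 st.py
```

```text
t 8.6833 [-0.9364  0.492   0.8479  2.0606 -0.5115  0.8085 -1.4888] cw 97.80891070275597 [0.5082 0.1074 0.2768] [-1.222  -0.5202 -0.1806] [-0.0952  0.0903 -0.033 ] 0.0427980429566489
```

Request:
arm_command(targets=[{"claw": 0,"dx": 0,"dy": 0,"dz": 0,"yaw": 2},{"claw": 0,"dx": 0,"dy": 0,"dz": 0,"yaw": 2},{"claw": 0,"dx": 0,"dy": 0,"dz": 0,"yaw": 2},{"claw": 0,"dx": 0,"dy": 0,"dz": 0,"yaw": 0},{"claw": 0,"dx": 0,"dy": 0,"dz": 0,"yaw": 0}])

```text
t: 9.1
tcp_pos: [0.5082, 0.1074, 0.2768]
tool_rot: [[-0.238, 0.0, 0.971], [-0.971, 0.0, -0.238], [-0.0, -1.0, 0.0]]
ft_force: [-0.6, 0.5, -0.4]
gripper_width: 0.0425
```

```bash
python3 st.py
```

```text
t 9.1 [-0.9543  0.5024  0.8756  2.0614 -0.5325  0.8159 -1.5714] cw 103.74976883648333 [0.5082 0.1074 0.2768] [-0.5788  0.4579 -0.3899] [-0.152  -0.0012  0.1058] 0.042545085463086996
```

Request:
arm_command(targets=[{"claw": 0,"dx": 0,"dy": 0,"dz": 0,"yaw": 2},{"claw": 0,"dx": 0,"dy": 0,"dz": 0,"yaw": 2},{"claw": 0,"dx": 0,"dy": 0,"dz": 0,"yaw": 1},{"claw": 0,"dx": 0,"dy": 0,"dz": 0,"yaw": 0},{"claw": 0,"dx": 0,"dy": 0,"dz": 0,"yaw": 0}])

```text
t: 9.52
tcp_pos: [0.5083, 0.1076, 0.2768]
tool_rot: [[-0.318, 0.0, 0.948], [-0.948, -0.001, -0.318], [0.001, -1.0, 0.001]]
ft_force: [-0.9, -1.3, 0.7]
gripper_width: 0.0426
```

```bash
python3 st.py
python3 - <<'E'
from h import *
f=snap('scene','s5')
cv2.imwrite('pics/s5c.png',cv2.resize(f['frame'][100:220,190:340],None,fx=5,fy=5,interpolation=cv2.INTER_CUBIC))
E
```

```text
t 9.5167 [-0.9698  0.5118  0.8988  2.0616 -0.5486  0.8227 -1.6391] cw 108.54378864567606 [0.5083 0.1076 0.2768] [-0.8825 -1.3368  0.7258] [-0.4161  0.0205  1.9117] 0.042574154761987414
```

View pics/s5c.png

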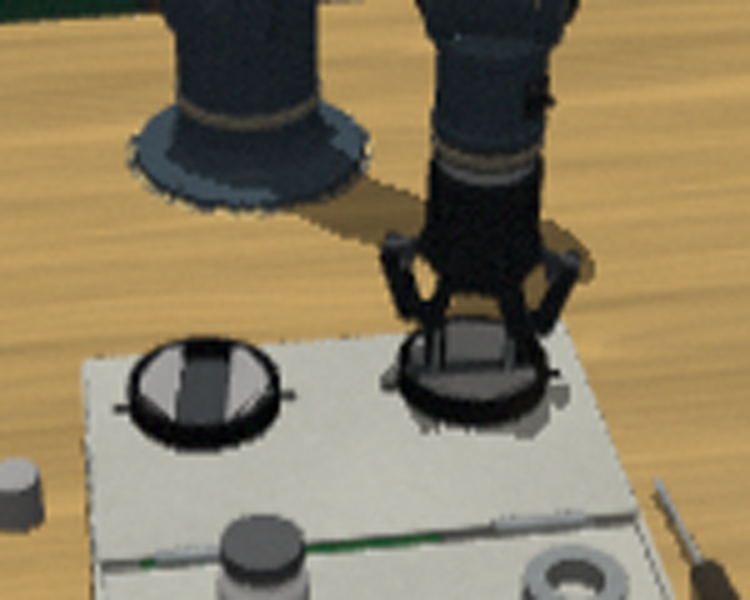

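The torque jumped to 1.9 N m at 108.5°, which is the hard stop. The slot now looks parallel to the near edge. I'll centre the fingers in the slot, lift and check.

Request:
arm_command(targets=[{"claw": 0,"dx": 0,"dy": 0,"dz": 0,"yaw": -6},{"claw": 0,"dx": 0,"dy": 0,"dz": 0,"yaw": -6},{"claw": 0,"dx": 0,"dy": 0,"dz": 0,"yaw": -6},{"claw": 0,"dx": 0,"dy": -0.01,"dz": 0,"yaw": 0},{"claw": 0,"dx": 0,"dy": -0.03,"dz": 0,"yaw": 0}])

```text
t: 9.98
tcp_pos: [0.5066, 0.1073, 0.3147]
tool_rot: [[-0.022, -0.007, 1.0], [-1.0, -0.001, -0.022], [0.001, -1.0, -0.007]]
ft_force: [-0.3, 0.1, 0.4]
gripper_width: 0.0427
```

Request:
arm_command(targets=[{"claw": 0,"dx": 0,"dy": -0.03,"dz": 0,"yaw": -7},{"claw": 0,"dx": 0,"dy": -0.02,"dz": 0,"yaw": -7},{"claw": 0,"dx": 0,"dy": 0,"dz": 0,"yaw": -7},{"claw": 0,"dx": 0,"dy": 0,"dz": 0,"yaw": -7},{"claw": 0,"dx": 0,"dy": 0,"dz": 0,"yaw": -7}])

```text
t: 10.4
tcp_pos: [0.5081, 0.1071, 0.3679]
tool_rot: [[0.56, 0.001, 0.828], [-0.828, 0.003, 0.56], [-0.002, -1.0, 0.002]]
ft_force: [0.3, -0.7, -0.2]
gripper_width: 0.0425
```

Request:
arm_command(targets=[{"claw": 0,"dx": 0,"dy": 0,"dz": 0,"yaw": -7},{"claw": 0,"dx": 0,"dy": 0,"dz": 0,"yaw": -7},{"claw": 0,"dx": 0,"dy": 0,"dz": 0,"yaw": -7},{"claw": 0,"dx": 0,"dy": 0,"dz": 0,"yaw": -7},{"claw": 0,"dx": 0,"dy": 0,"dz": 0,"yaw": -7}])

```text
t: 10.82
tcp_pos: [0.5081, 0.107, 0.3673]
tool_rot: [[0.934, -0.0, 0.358], [-0.358, 0.002, 0.934], [-0.001, -1.0, 0.002]]
ft_force: [0.4, 0.1, -0.8]
gripper_width: 0.0425
```

```bash
python3 st.py
python3 - <<'E'
from h import *
f=snap('scene','s6')
cv2.imwrite('pics/s6c.png',cv2.resize(f['frame'][100:220,190:340],None,fx=5,fy=5,interpolation=cv2.INTER_CUBIC))
E
python3 fit2.py s6
```

```text
t 10.8167 [-0.8081  0.2854  0.6337  1.9713 -0.2088  0.9482 -0.4367] cw 20.94688724320069 [0.5081 0.107  0.3673] [ 0.3643  0.0657 -0.7731] [0.0071 0.0194 0.063 ] 0.04253882201710504
s6 panel slope/z@press [0.0002 0.0008 0.0967] 1902
 slot 0 88 cw deg 89.23814287673697 [0.2098 0.0539] [-0.014  -0.0009]
 slot 1 118 cw deg 8.86053597284058 [0.2089 0.1097] [-0.0062 -0.0015]
```

View pics/s6c.png

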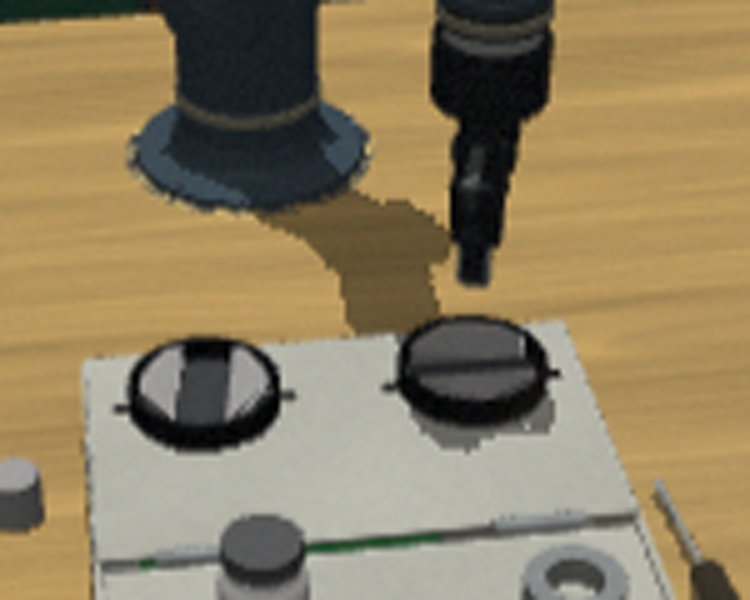

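The left slot now lies in line with the ridges at (388,386) and (555,373). Moving to the right fastener.

Request:
arm_command(targets=[{"claw": 0,"dx": 0,"dy": 0,"dz": 0,"yaw": -6},{"claw": 0,"dx": 0,"dy": 0,"dz": 0,"yaw": -6},{"claw": 0,"dx": 0.006,"dy": 0,"dz": -0.038,"yaw": 0},{"claw": 0,"dx": 0.006,"dy": 0,"dz": -0.038,"yaw": 0},{"claw": 0,"dx": 0.006,"dy": 0,"dz": -0.038,"yaw": 0}])

```text
t: 11.28
tcp_pos: [0.5081, -0.0092, 0.3672]
tool_rot: [[0.987, 0.0, 0.16], [-0.16, 0.001, 0.987], [0.0, -1.0, 0.001]]
ft_force: [0.6, 0.3, 0.1]
gripper_width: 0.0427
```

Request:
arm_command(targets=[{"claw": 0,"dx": 0.006,"dy": 0,"dz": -0.038,"yaw": 0},{"claw": 0,"dx": 0.006,"dy": 0,"dz": -0.037,"yaw": 0},{"claw": 0,"dx": 0,"dy": 0.01,"dz": 0,"yaw": 0},{"claw": 0,"dx": 0,"dy": 0.01,"dz": 0,"yaw": 0},{"claw": 0,"dx": 0,"dy": 0,"dz": 0,"yaw": 0}])

```text
t: 11.7
tcp_pos: [0.5079, -0.0835, 0.345]
tool_rot: [[0.987, -0.004, 0.159], [-0.159, 0.001, 0.987], [-0.004, -1.0, 0.001]]
ft_force: [0.1, 0.9, -0.5]
gripper_width: 0.043
```

```bash
python3 st.py
python3 - <<'E'
from h import *
f=snap('scene','s7')
cv2.imwrite('pics/s7c.png',cv2.resize(f['frame'][100:220,190:340],None,fx=5,fy=5,interpolation=cv2.INTER_CUBIC))
E
```

```text
t 11.7 [-0.4502  0.3136  0.6538  2.0039 -0.2418  0.9038  0.1719] cw 9.154085517614652 [ 0.5079 -0.0835  0.345 ] [ 0.0656  0.8642 -0.4676] [ 0.0382  0.0727 -0.0247] 0.04297475538793924
```

View pics/s7c.png

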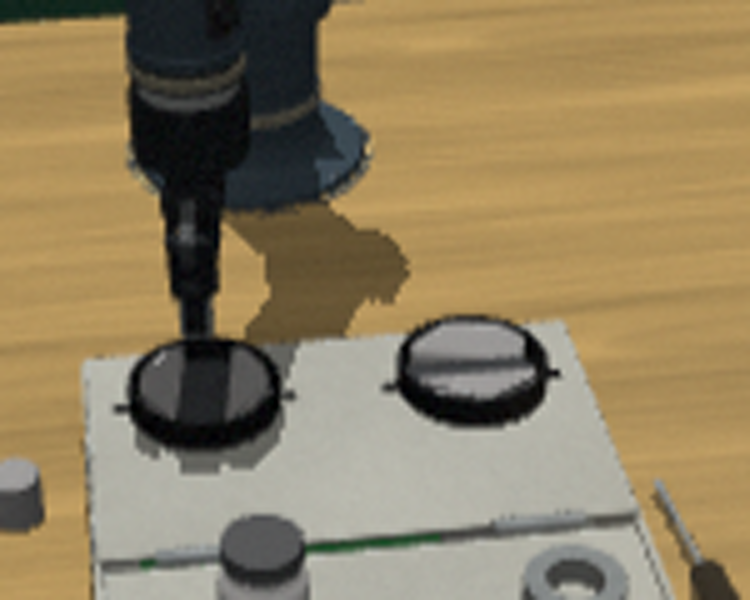

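The fingers at (197,320) are above the right slot at (203,385). Going down from z 0.345 to about 0.277.

Request:
arm_command(targets=[{"claw": 0,"dx": 0,"dy": 0.01,"dz": 0,"yaw": 0},{"claw": 0,"dx": 0,"dy": 0.012,"dz": 0,"yaw": 0},{"claw": 0,"dx": 0,"dy": 0.012,"dz": 0,"yaw": 0},{"claw": 0,"dx": 0,"dy": 0.01,"dz": 0,"yaw": 0},{"claw": 0,"dx": 0,"dy": 0.008,"dz": 0,"yaw": 0}])

```text
t: 12.17
tcp_pos: [0.5085, -0.0832, 0.2933]
tool_rot: [[0.988, -0.001, 0.154], [-0.154, 0.0, 0.988], [-0.001, -1.0, 0.0]]
ft_force: [-0.3, 0.5, 0.3]
gripper_width: 0.0426
```

Request:
arm_command(targets=[{"claw": 0,"dx": 0,"dy": 0.005,"dz": 0,"yaw": 0},{"claw": 0,"dx": 0,"dy": 0.005,"dz": 0,"yaw": 0},{"claw": 0,"dx": 0,"dy": 0.005,"dz": 0,"yaw": 0},{"claw": 0,"dx": 0,"dy": 0,"dz": 0,"yaw": 0},{"claw": 0,"dx": 0,"dy": 0,"dz": 0,"yaw": 0}])

```text
t: 12.58
tcp_pos: [0.5087, -0.0841, 0.2796]
tool_rot: [[0.988, -0.0, 0.155], [-0.155, 0.0, 0.988], [-0.0, -1.0, 0.0]]
ft_force: [0.1, 0.4, 0.1]
gripper_width: 0.0427
```

Angle is 9° cw, and the stop should again come near 108°.

Request:
arm_command(targets=[{"claw": 0,"dx": 0,"dy": 0.003,"dz": 0,"yaw": 0},{"claw": 0,"dx": 0,"dy": 0,"dz": 0,"yaw": 6},{"claw": 0,"dx": 0,"dy": 0,"dz": 0,"yaw": 6},{"claw": 0,"dx": 0,"dy": 0,"dz": 0,"yaw": 6},{"claw": 0,"dx": 0,"dy": 0,"dz": 0,"yaw": 6}])

```text
t: 13.0
tcp_pos: [0.5091, -0.0837, 0.277]
tool_rot: [[0.837, 0.002, 0.546], [-0.546, 0.0, 0.837], [0.001, -1.0, 0.001]]
ft_force: [0.7, -0.1, -0.3]
gripper_width: 0.0428
```

Request:
arm_command(targets=[{"claw": 0,"dx": 0,"dy": 0,"dz": 0,"yaw": 6},{"claw": 0,"dx": 0,"dy": 0,"dz": 0,"yaw": 6},{"claw": 0,"dx": 0,"dy": 0,"dz": 0,"yaw": 6},{"claw": 0,"dx": 0,"dy": 0,"dz": 0,"yaw": 6},{"claw": 0,"dx": 0,"dy": 0,"dz": 0,"yaw": 6}])

```text
t: 13.42
tcp_pos: [0.5088, -0.0842, 0.277]
tool_rot: [[0.452, 0.001, 0.892], [-0.892, -0.0, 0.452], [0.001, -1.0, 0.001]]
ft_force: [-0.1, -0.6, -0.3]
gripper_width: 0.0432
```

Request:
arm_command(targets=[{"claw": 0,"dx": 0,"dy": 0,"dz": 0,"yaw": 6},{"claw": 0,"dx": 0,"dy": 0,"dz": 0,"yaw": 6},{"claw": 0,"dx": 0,"dy": 0,"dz": 0,"yaw": 6},{"claw": 0,"dx": 0,"dy": 0,"dz": 0,"yaw": 6},{"claw": 0,"dx": 0,"dy": 0,"dz": 0,"yaw": 6}])

```text
t: 13.83
tcp_pos: [0.5084, -0.0844, 0.277]
tool_rot: [[-0.055, 0.0, 0.998], [-0.998, -0.0, -0.055], [0.0, -1.0, 0.0]]
ft_force: [-1.3, -1.0, 0.3]
gripper_width: 0.0428
```

```bash
python3 st.py
```

```text
t 13.8333 [-0.6566  0.546   0.9911  2.0732 -0.6169  0.8486 -0.927 ] cw 93.14898827524013 [ 0.5084 -0.0844  0.277 ] [-1.3112 -1.0194  0.3403] [-0.2669  0.3383  0.1144] 0.042798183570459704
```

Request:
arm_command(targets=[{"claw": 0,"dx": 0,"dy": 0,"dz": 0,"yaw": 3},{"claw": 0,"dx": 0,"dy": 0,"dz": 0,"yaw": 3},{"claw": 0,"dx": 0,"dy": 0,"dz": 0,"yaw": 3},{"claw": 0,"dx": 0,"dy": 0,"dz": 0,"yaw": 3},{"claw": 0,"dx": 0,"dy": 0,"dz": 0,"yaw": 0}])

```text
t: 14.25
tcp_pos: [0.5083, -0.0843, 0.2768]
tool_rot: [[-0.258, -0.001, 0.966], [-0.966, -0.001, -0.258], [0.001, -1.0, -0.0]]
ft_force: [-1.6, -1.9, 1.2]
gripper_width: 0.0426
```

Request:
arm_command(targets=[{"claw": 0,"dx": 0,"dy": 0,"dz": 0,"yaw": 1},{"claw": 0,"dx": 0,"dy": 0,"dz": 0,"yaw": 1},{"claw": 0,"dx": 0,"dy": 0,"dz": 0,"yaw": 1.5},{"claw": 0,"dx": 0,"dy": 0,"dz": 0,"yaw": 0},{"claw": 0,"dx": 0,"dy": 0,"dz": 0,"yaw": 0}])

```text
t: 14.67
tcp_pos: [0.5084, -0.0841, 0.2768]
tool_rot: [[-0.312, -0.001, 0.95], [-0.95, -0.001, -0.312], [0.001, -1.0, -0.001]]
ft_force: [-4.3, -2.9, 4.9]
gripper_width: 0.0428
```

```bash
python3 st.py
```

```text
t 14.6667 [-0.6962  0.5839  1.0603  2.0746 -0.673   0.8784 -1.1329] cw 108.15508196643667 [ 0.5084 -0.0841  0.2768] [-4.3169 -2.9412  4.8573] [-0.4562  0.9183  1.5165] 0.042803946563001655
```

Torque is up to 1.5 N m at 108°, so this one is at its stop as well. I'll back off to centre and lift, then move away from the unit.

Request:
arm_command(targets=[{"claw": 0,"dx": 0,"dy": 0,"dz": 0,"yaw": -6},{"claw": 0,"dx": 0,"dy": 0,"dz": 0,"yaw": -6},{"claw": 0,"dx": 0,"dy": 0,"dz": 0,"yaw": -6},{"claw": 0,"dx": 0,"dy": -0.01,"dz": 0,"yaw": 0},{"claw": 0,"dx": 0,"dy": -0.03,"dz": 0,"yaw": 0}])

```text
t: 15.08
tcp_pos: [0.5078, -0.0829, 0.3149]
tool_rot: [[-0.011, -0.005, 1.0], [-1.0, 0.002, -0.011], [-0.002, -1.0, -0.005]]
ft_force: [1.0, 0.9, 0.4]
gripper_width: 0.0428
```

Request:
arm_command(targets=[{"claw": 0,"dx": 0,"dy": -0.03,"dz": 0,"yaw": 0},{"claw": 0,"dx": 0,"dy": -0.03,"dz": 0,"yaw": 0},{"claw": 0,"dx": 0,"dy": -0.03,"dz": 0,"yaw": 0},{"claw": 0,"dx": 0,"dy": -0.02,"dz": 0,"yaw": 0},{"claw": 0,"dx": 0,"dy": 0,"dz": 0,"yaw": 0}])

```text
t: 15.5
tcp_pos: [0.51, -0.0849, 0.4313]
tool_rot: [[-0.011, 0.01, 1.0], [-1.0, 0.002, -0.011], [-0.002, -1.0, 0.009]]
ft_force: [0.3, 0.1, -0.2]
gripper_width: 0.0428
```

```bash
python3 st.py
python3 - <<'E'
from h import *
f=snap('scene','s8')
cv2.imwrite('pics/s8c.png',cv2.resize(f['frame'][90:270,170:360],None,fx=4,fy=3.3,interpolation=cv2.INTER_CUBIC))
E
python3 fit2.py s8
```

```text
t 15.5 [-0.864   0.3385  1.2053  1.9165 -0.3574  1.1172 -1.1007] cw 90.61662413353577 [ 0.51   -0.0849  0.4313] [ 0.2708  0.1317 -0.2447] [ 0.0027 -0.027  -0.0535] 0.042776331487041394
s8 panel slope/z@press [-0.0002  0.0002  0.0966] 1893
 slot 0 87 cw deg 89.54407628219886 [0.2026 0.0489] [-0.014  -0.0025]
 slot 1 92 cw deg 89.56399475683794 [0.214  0.0552] [-0.0146 -0.0006]
```

View pics/s8c.png

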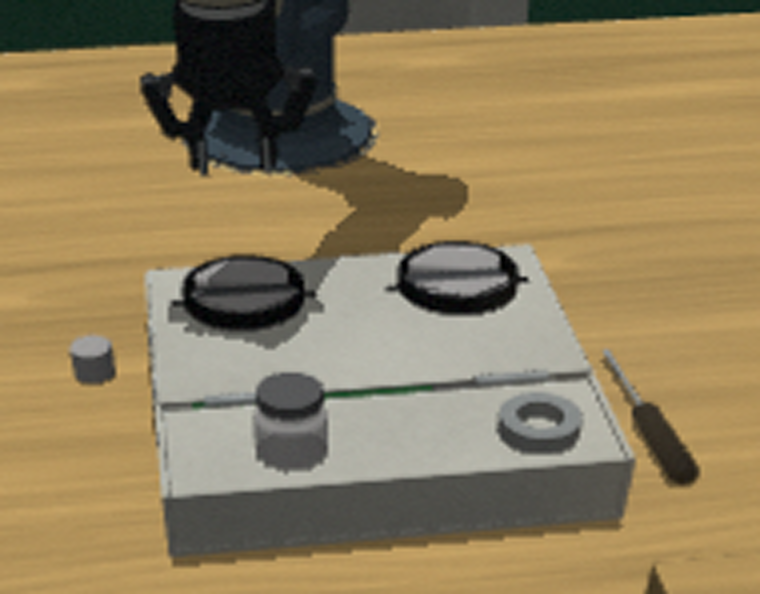

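Both slots measure 89.5° clockwise, in line with their ridges at (178,303)/(310,294) and (390,288)/(522,279). The panel is level and the gripper is about 140 mm above the drums. Handing in.

Run:
```python
from h import *
s=r.state(); print(s['t'],abs(s['joint_velocities']).max())
print(r.job_done())
```

```text
15.55 0.061608474397620766
the job is handed in; nothing more can be done
None
```

The panel is shut and both fasteners are turned clockwise to their stops. I handed the job in at 15.6 s; no verdict was reported.

- **Panel:** I pressed it down with the shut fingertips to about 30 N before touching either fastener. The last check showed it level (slope under 0.001), with its face at 0.0966 m against the 0.096 m given.
- **Fasteners:** I turned the left one first, then the right, with the part-open fingertips in each slot, until the torque rose sharply (1.9 and 1.5 N m). The last picture put both slots at about 89.5° clockwise, in line with their ridges. The 0.5° short of 90° is within the measuring noise.
- **Clearance:** The gripper finished about 140 mm above the drums with no contact force. In the scene view the loose things on and near the unit looked unmoved.
- **Not checked or in disagreement:** I took no final top view. I did not re-check the mug, tape roll and wrench, though the arm never went down near them. Early slot-angle readings differed by up to 9° between views where the arm blocked the top camera. The first slope fit after shutting the panel read −0.02 because it included the fastener collars, so I refitted it on bare panel.

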